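# Slide the counting scale into its taped bay

## Robot

A 6-joint arm with a two-finger parallel gripper is mounted at the origin on a cart in front of the work surface, level with it; the furniture and walls round the work are solid. World frame = base frame: x ahead of the robot, y to its left, z up, the work surface at z = 0. Lengths are in m, angles in degrees, forces in N, time in s.
With the tool pointing down it reaches from about 0.4 to 0.825 m from the base axis. Payload 7 kg.
Tool frame: the origin (TCP) lies midway between the tips of the shut fingers; the grasp point (between the pads) lies 19 mm behind it; z points along the fingers, y is the line along which they close (so a half turn about z gives the same grasp; the last joint's range is limited). The gripper opens to 88 mm and grips with 3 to 60 N. Pads are 19 mm wide; open, the fingers measure 130 mm over their backs; the gripper's body (78 mm by 193 mm) begins 47 mm behind the grasp point.
Start: joints at [-52.592, 20.546, 0.682, 0, -70.136, -16.507], TCP at [0.241, -0.631, 0.227] pointing down, gripper open.
Joint ranges: [-176.03, 176.03], [-82.01, 121.73], [-58.28, 71.71], [-173.87, 95.51], [-174.79, -0.11], [-173.66, 173.66]. Speed limits (degrees/s): [136.94, 136.94, 172.46, 180, 180, 180].

## Interface

Orientations are given as [roll, pitch, yaw] about the fixed x, y, z axes, in that order (R = Rz(yaw) Ry(pitch) Rx(roll)).
In Python, from plant import telemetry, viewer, workorder gives the robot as it stands. The module is installed in compiled form; this text tells all that it offers.
- The arm moves only by the tool carry_out, never from a script. Its argument "rows" is a list of rows, each a list of 6 numbers: the shift along the tool's x, y, z in m, then the turn, a rotation vector about the tool's x, y, z in rad. In form: [[tx, ty, tz, ax, ay, az], ...]. A call has 1 to 8 rows; each row is the pose to reach, as a shift and turn from the pose commanded when the call began, along the tool's axes at that moment; what a row does not reach only later rows make up. A row lasts 1/8 s, in which the tool goes at most 62.5 mm and 10.7 degrees, less where a joint would pass 70% of its speed; a pose out of reach is approached as far as the arm can. A call with a gripper value outside its range is refused whole. "grip" is the gripper's target within -1 to 1 (fully open at 1, half-way at 0, shut at -1), set as the call begins (left out, the last holds). The fingers move at their own pace and stop on an object; the grip force is fixed at half the most. Time passes only in rows, so rows that repeat a pose let the fingers close. It gives the time, the measured TCP pose, the force, the opening and the grip force at its end, in the units of the state.
- telemetry.get_obs(): the state, without advancing time (a new reading comes with each control period).
- viewer.snapshot(name): name is "scene" or "top"; returns the picture (384x512x3 uint8, red, green, blue); there is no depth.
- viewer.camera_info(name): a dict with "intrinsics" (3x3 intrinsics, pixels), "k1" (the pictures are not rectified: a ray, as slopes to the right and down, at radius r is drawn at 1 + k1 r^2 times it, then the intrinsics apply), "extrinsics" (4x4, takes a point from camera to world coordinates). Camera axes: x right, y down, z forward; pixel columns grow to the right and rows downward; lengths in m; the calibration is good to about 2 mm. A picture is of the moment at which its call begins. camera_info takes no time and is no camera call.
- workorder.close_job(): hands the job in; it is judged then, once.
The state is a dict: "clock": time; "joint_pos": joint angles; "qvel": joint speeds; "tau": joint torques, N m; "tool_pos": TCP position; "orientation": TCP orientation; "force": force on the tool from outside, world axes, zero at the start; "moment": the same for the moment, N m; "opening": finger opening in m; "gripper_force": force on a finger pad.
Only numpy, scipy, OpenCV 4.12 (cv2) and the standard library are available. Lean on these libraries where they do the work, as an engineer would, in place of code of your own. Each camera call takes 0.05 s, during which the arm holds its last target. There are 200 camera calls.

## Task

Gently push the hooded counting scale nearest the yellow tape (not the other one, at the far left end of the bench) along the bench top into the bay marked with yellow tape, so that the whole scale stands inside the yellow rectangle with its display still towards the robot's side. Do not lift, tip or knock it, and leave the two pots and the loupe where they are.

Things in the scene. Friction and masses are not known exactly. Their poses are not given: they have to be found in the camera images.
- scale: loose white scale under a clear hood, about 0.55 kg, too wide to grasp; slides with 2 to 6 N. Solid body 190 mm long (x), 124 mm wide (y), upright sides from 3 to 37 mm above the bench; the fixed hood on its rear part is 112 by 116 mm and reaches 66 mm. Origin: centre of its underside; -x end: front with display and keys (faces the robot), +y: its left side as the robot sees it, z up
- bay: rectangle of yellow tape stuck flat on the bench (0.6 mm thick, cannot be felt), tape 19 mm wide; inside the tape it measures 230 mm (x) by 165 mm (y). Origin at its centre on the bench; its -x side is the front, roughly towards the robot
- scale_front_left (a point): front left corner of the scale's body, 20 mm above the bench
- scale_front_right (a point): front right corner of the scale's body, 20 mm above the bench
- scale_back_left (a point): back left corner of the scale's body, 20 mm above the bench
- scale_back_right (a point): back right corner of the scale's body, 20 mm above the bench
- blue_pot: small clear pot with a blue lid, 52 mm across, 50 mm high, standing behind the bay; origin at the centre of its underside; leave it alone
- green_pot: small white pot with a green lid, 52 mm across, 50 mm high, standing at the back; origin at the centre of its underside; leave it alone
- loupe: black eye loupe, 35 mm across, 27 mm high, standing at the back; origin at the centre of its underside; leave it alone
- lamp_head (a point): centre of the ring-shaped head of the magnifier lamp, fixed, about 220 mm across and some 0.48 m above the bench on the right; its arm slopes down from there to its foot at the back of the bench, behind the bay. Not part of the job: keep the arm and wrist clear of it, for example by swinging past with the arm drawn in

How it is judged (in metres and radians):
At the end, for the whole second after the job is handed in: All four corners of the scale's body lie inside the tape's inner edges (20 mm of room all round when centred; overlapping the tape by up to 3 mm is allowed), its front end towards the bay's front, and it stands flat on the bench at rest (x of scale_front_left in the frame of bay between -0.118 and 0.118 m and y of scale_front_left in the frame of bay between -0.0855 and 0.0855 m and x of scale_front_right in the frame of bay between -0.118 and 0.118 m and y of scale_front_right in the frame of bay between -0.0855 and 0.0855 m and x of scale_back_left in the frame of bay between -0.118 and 0.118 m and y of scale_back_left in the frame of bay between -0.0855 and 0.0855 m and x of scale_back_right in the frame of bay between -0.118 and 0.118 m and y of scale_back_right in the frame of bay between -0.0855 and 0.0855 m and x of each of scale_front_left, scale_front_right in the frame of bay below 0 m and angle between scale's own z axis and vertical below 0.05 rad and height (world z) of scale below 0.006 m and linear speed of scale below 0.01 m/s); the robot touches nothing.
It fails at once if the scale is lifted off the bench or tipped (height (world z) of scale above 0.02 m or angle between scale's own z axis and vertical above 0.2 rad).
It fails at once if the scale is knocked (faster than 0.35 m/s) (linear speed of scale above 0.35 m/s).
It fails at once if a pot or the loupe is moved by more than 30 mm (distance of any of blue_pot, green_pot, loupe from where it was at the start of the episode above 0.03 m).
It also fails if it takes over 45 s, if anything falls off the work surface, if the arm or the gripper's body presses on something with over 40 N, if the wrist force passes 120 N, or if a joint passes its speed limit or range.

## Working session

There is one attempt and no reset: what is moved stays moved. The work goes in short steps, Python scripts to look and compute and a tool call to move; the robot and the scene stay as the last step left them, time stands still between calls to the robot, and variables do not carry over. Pictures are saved under pics/ and viewed, at most 10 in all, crops included, and the job is handed in when it is done.

Besides the shell and the picture viewer there is one more tool, called after "Call:" by a JSON object that holds its "api" and its "payload". carry_out: Moves the arm, as the interface text tells. Its arguments: {"type":"object","properties":{"rows":{"type":"array"},"grip":{"type":"number"}},"required":["rows"]}

```bash
mkdir -p pics
python3 - <<'E'
from plant import telemetry, viewer
import cv2
for n in("scene","top"):
    im=viewer.snapshot(n); cv2.imwrite(f"pics/{n}0.png",im[:,:,::-1]); c=viewer.camera_info(n); print(n,c)
o=telemetry.get_obs(); print(o)
E
```

```text
scene {'intrinsics': array([[386.01894806,   0.        , 256.66724478],
       [  0.        , 386.01894806, 189.36029679],
       [  0.        ,   0.        ,   1.        ]]), 'k1': -0.012437741906162219, 'extrinsics': array([[-0.7830034 , -0.41546016,  0.4629239 ,  0.09075608],
       [-0.62198536,  0.51540249, -0.58948663,  0.64816678],
       [ 0.00631608, -0.74950192, -0.66197203,  1.01966884],
       [ 0.        ,  0.        ,  0.        ,  1.        ]])}
top {'intrinsics': array([[348.3715153 ,   0.        , 254.88999732],
       [  0.        , 348.3715153 , 190.94014875],
       [  0.        ,   0.        ,   1.        ]]), 'k1': 0.01201309228112093, 'extrinsics': array([[-8.03928177e-06, -9.92860742e-01,  1.19279284e-01,
         4.54028534e-01],
       [-9.99892541e-01,  1.75658024e-03,  1.45540875e-02,
        -5.89490496e-03],
       [-1.46597057e-02, -1.19266349e-01, -9.92754064e-01,
         1.41445763e+00],
       [ 0.00000000e+00,  0.00000000e+00,  0.00000000e+00,
         1.00000000e+00]])}
{'clock': 0.1, 'joint_pos': array([-5.25910093e+01,  2.05870156e+01,  6.39799009e-01, -1.82999733e-02,
       -7.01353125e+01, -1.65091222e+01]), 'qvel': array([ 0.03658604, -0.09688338,  0.11930105,  0.11697644, -0.03997345,
        0.03718373]), 'tau': array([-4.57777533e-04, -5.84163988e+01,  2.93755835e+01,  7.01553404e+00,
        1.02337101e-02, -6.09327731e-05]), 'tool_pos': array([ 0.24064817, -0.63018536,  0.22572406]), 'orientation': array([ 1.79915984e+02, -6.95943395e-03, -1.59106357e+02]), 'force': array([-0.37017671,  0.32867743,  0.18743295]), 'moment': array([-0.01273259,  0.01609452,  0.01608269]), 'gripper_force': 0.0, 'opening': 0.08742386427233498}
```

View pics/scene0.png

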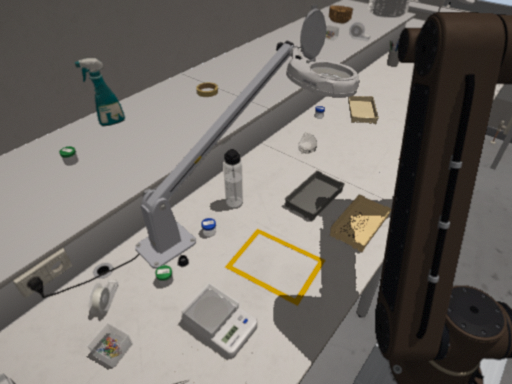

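View pics/top0.png

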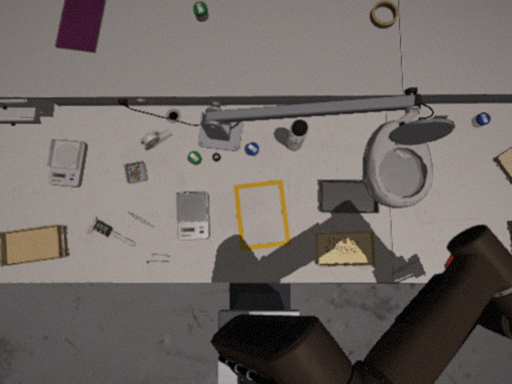

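Scene view: the target scale is at about (218,320), left of the yellow bay (277,265). In the top view the scale is at (193,215), the bay at (262,214), the lamp ring at (400,168) and the pots at (194,157) and (252,149). The push goes towards -y.

```bash
cat > h.py <<'E'
import numpy as np, cv2
from plant import telemetry, viewer
def ray(n,uv,z):
    c=viewer.camera_info(n);K=c["intrinsics"];T=c["extrinsics"]
    d=cv2.undistortPoints(np.array(uv,float).reshape(-1,1,2),K,np.array([c["k1"],0,0,0.]))[:,0]
    d=np.c_[d,np.ones(len(d))]@T[:3,:3].T
    return T[:3,3]+d*((z-T[2,3])/d[:,2])[:,None]
def bay(im):
    h=cv2.cvtColor(im,cv2.COLOR_RGB2HSV)
    m=cv2.inRange(h,(18,150,90),(32,255,255))
    c=max(cv2.findContours(m,cv2.RETR_EXTERNAL,cv2.CHAIN_APPROX_NONE)[0],key=lambda c:cv2.contourArea(cv2.convexHull(c)))
    return c
E
python3 - <<'E'
from h import *
im=cv2.imread("pics/top0.png")[:,:,::-1].copy()
c=bay(im); P=ray("top",c[:,0],0)[:,:2].astype(np.float32)
print("bay",cv2.minAreaRect(P), cv2.boxPoints(cv2.minAreaRect(P)))
crop=im[180:255,165:300]
cv2.imwrite("pics/crop0.png",cv2.resize(crop,None,fx=5.9,fy=5.9,interpolation=cv2.INTER_CUBIC)[:,:,::-1])
print("pots",ray("top",[(194,157),(252,149),(216,157)],0.05).round(3))
print("lamp",ray("top",[(400,168)],0.48).round(3))
E
```

```text
bay ((0.5283156633377075, -0.011382371187210083), (0.26405826210975647, 0.1987992525100708), 6.65545654296875) [[ 0.385656    0.07204542]
 [ 0.40869653 -0.12541413]
 [ 0.6709753  -0.09481016]
 [ 0.6479348   0.10264939]]
pots [[0.755 0.258 0.05 ]
 [0.787 0.026 0.05 ]
 [0.755 0.17  0.05 ]]
lamp [[ 0.628 -0.384  0.48 ]]
```

View pics/crop0.png

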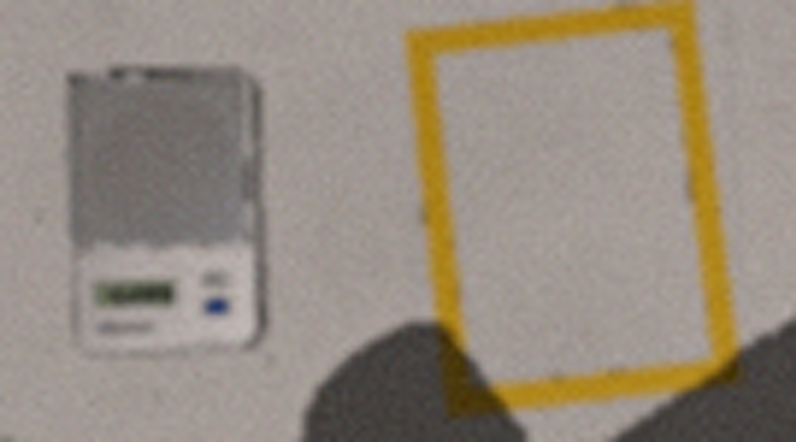

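The crop shows the scale: front-left corner about (78,350), front-right (258,347), left side running up to (72,245), and hood back corners at (68,72) and (242,66). The bay is turned about +6.7°.

Run:
```python
from h import *
px=lambda L:[(u/5.9+165-.5+.5/5.9,v/5.9+180-.5+.5/5.9) for u,v in L]
print(ray("top",px([(77,352),(259,347),(72,247)]),.037).round(4))
print(ray("top",px([(68,72),(242,66),(78,243),(242,240)]),.066).round(4))
```

```text
[[0.429  0.3177 0.037 ]
 [0.4323 0.1965 0.037 ]
 [0.4986 0.323  0.037 ]]
[[0.6133 0.3218 0.066 ]
 [0.6171 0.2064 0.066 ]
 [0.5003 0.3122 0.066 ]
 [0.5022 0.2045 0.066 ]]
```

Call:
{"api": "carry_out", "payload": {"rows": [[0,0.05,0,0,0,0],[0,0.11,0,0,0,0],[0,0.17,0,0,0,0],[0,0.22,0,0,0,0],[0,0.245,0,0,0,0],[0,0.245,0,0,0,0]], "grip": 1}}

```text
clock: 0.85
tool_pos: [0.1528, -0.4004, 0.227]
orientation: [-179.9, 0.1, -159.0]
force: [-0.7, -0.2, -1.2]
opening: 0.0875
gripper_force: 0.0
```

```bash
cat >> h.py <<'E'
from scipy.spatial.transform import Rotation as R
def rows(wps,p0=None,yaw0=None):
    "wps: (x,y,z,yaw) world -> tool rows from the pose (p0,yaw0), tool down"
    o=telemetry.get_obs(); p0=o["tool_pos"] if p0 is None else np.array(p0); yaw0=o["orientation"][2] if yaw0 is None else yaw0
    A=R.from_euler("xyz",[180,0,yaw0],degrees=True)
    for x,y,z,w in wps:
        B=R.from_euler("xyz",[180,0,w],degrees=True)
        print(np.r_[A.inv().apply(np.array([x,y,z])-p0),(A.inv()*B).as_rotvec()].round(3).tolist())
E
python3 - <<'E'
from h import *
o=telemetry.get_obs(); print(o["clock"],o["tool_pos"],o["orientation"],o["joint_pos"])
r=.43
w=[(r*np.cos(b),r*np.sin(b),.227,np.degrees(b)-90) for b in np.radians(-69.1+8*np.arange(1,9))]
rows(w,[.1534,-.4017,.227],-159.1)
E
```

```text
0.85 [ 0.15275528 -0.40036341  0.22701375] [-1.79935544e+02  5.23698033e-02 -1.59048750e+02] [-4.25446102e+01 -3.64816119e+00 -2.83947960e+01 -1.99447362e-02
 -6.51723137e+01 -2.64958077e+01]
[-0.06, 0.004, 0.0, 0.0, 0.0, -0.14]
[-0.119, 0.017, 0.0, 0.0, 0.0, -0.279]
[-0.175, 0.037, 0.0, 0.0, 0.0, -0.419]
[-0.228, 0.065, 0.0, -0.0, 0.0, -0.559]
[-0.276, 0.101, 0.0, 0.0, 0.0, -0.698]
[-0.32, 0.142, 0.0, 0.0, 0.0, -0.838]
[-0.356, 0.19, 0.0, 0.0, 0.0, -0.977]
[-0.386, 0.241, 0.0, 0.0, 0.0, -1.117]
```

Call:
{"api": "carry_out", "payload": {"rows": [[-0.06,0.004,0,0,0,-0.14],[-0.119,0.017,0,0,0,-0.28],[-0.175,0.037,0,0,0,-0.42],[-0.228,0.065,0,0,0,-0.56],[-0.276,0.101,0,0,0,-0.7],[-0.32,0.142,0,0,0,-0.84],[-0.356,0.19,0,0,0,-0.98],[-0.386,0.241,0,0,0,-1.12]]}}

```text
clock: 1.85
tool_pos: [0.4292, -0.0368, 0.2264]
orientation: [180.0, -0.0, -94.7]
force: [1.3, 0.4, -0.0]
opening: 0.0878
gripper_force: 0.0
```

Run:
```python
from h import *
o=telemetry.get_obs(); print(o["clock"],o["tool_pos"],o["orientation"],o["joint_pos"],o["force"])
y0=-159.1+np.degrees(1.12); p0=[.1534-.934*-.386-.357*.241,-.4017-.357*-.386+.934*.241,.227]
print(p0,y0)
r=.44
w=[(r*np.cos(b),r*np.sin(b),.227,y0+(-83.3-y0)*k/6) for k,b in enumerate(np.radians(-5+7.6*np.arange(0,7))) if k]
w+=[(.44,.34,.227,-83.3),(.5,.355,.227,-83.3)]
rows(w,p0,y0)
```

```text
1.85 [ 0.42922787 -0.03677578  0.22638452] [ 1.79990425e+02 -1.94922271e-02 -9.46635933e+01] [ 2.15531822e+01 -3.31535168e+00 -2.81908027e+01  1.46108164e-02
 -6.51417507e+01 -2.62229212e+01] [ 1.33939459  0.3643917  -0.01846312]
[0.4278870000000001, -0.03880399999999995, 0.227] -94.92872694534779
[-0.06, -0.007, -0.0, 0.0, 0.0, -0.034]
[-0.117, 0.005, 0.0, -0.0, 0.0, -0.068]
[-0.172, 0.024, 0.0, 0.0, 0.0, -0.101]
[-0.224, 0.05, 0.0, 0.0, 0.0, -0.135]
[-0.272, 0.083, 0.0, 0.0, 0.0, -0.169]
[-0.316, 0.121, 0.0, -0.0, 0.0, -0.203]
[-0.378, 0.02, 0.0, -0.0, 0.0, -0.203]
[-0.399, -0.038, -0.0, -0.0, 0.0, -0.203]
```

Call:
{"api": "carry_out", "payload": {"rows": [[-0.05,-0.008,0,0,0,-0.03],[-0.1,-0.016,0,0,0,-0.06],[-0.16,-0.025,0,0,0,-0.09],[-0.22,-0.035,0,0,0,-0.12],[-0.28,-0.044,0,0,0,-0.15],[-0.34,-0.053,0,0,0,-0.18],[-0.39,-0.061,0,0,0,-0.203],[-0.406,-0.064,0,0,0,-0.203]]}}

```text
clock: 2.85
tool_pos: [0.5274, 0.3629, 0.2246]
orientation: [179.9, -0.1, -83.2]
force: [-0.4, -1.0, -1.2]
opening: 0.0878
gripper_force: 0.0
```

Run:
```python
from h import *
o=telemetry.get_obs(); print(o["clock"],o["tool_pos"],o["orientation"],o["joint_pos"],o["force"])
```

```text
2.85 [0.52741878 0.36292653 0.22461879] [ 1.79919555e+02 -8.51216510e-02 -8.31958293e+01] [ 5.19669631e+01  1.74407878e+01 -4.08362187e+00  3.19471437e-03
 -6.85926724e+01 -4.51640212e+01] [-0.4094801  -0.9804956  -1.20684507]
```

Call:
{"api": "carry_out", "payload": {"rows": [[-0.01,0,0.03,0,0,0],[-0.01,0,0.07,0,0,0],[-0.01,0,0.11,0,0,0],[-0.01,0,0.15,0,0,0],[-0.01,0,0.18,0,0,0],[-0.01,0,0.2,0,0,0],[-0.01,0,0.208,0,0,0],[-0.01,0,0.208,0,0,0]]}}

```text
clock: 3.85
tool_pos: [0.5257, 0.3697, 0.0182]
orientation: [180.0, -0.0, -83.3]
force: [-0.1, 0.1, 0.4]
opening: 0.0877
gripper_force: 0.0
```

Run:
```python
from h import *
o=telemetry.get_obs(); print(o["clock"],o["tool_pos"],o["orientation"],o["force"])
cv2.imwrite("pics/s1.png",cv2.resize(viewer.snapshot("scene")[180:384,100:372],None,fx=2.9,fy=2.9)[:,:,::-1])
```

```text
3.85 [0.52567268 0.36966715 0.01819612] [ 1.79966494e+02 -4.31818509e-02 -8.33204733e+01] [-0.05155201  0.12575319  0.37790792]
```

View pics/s1.png

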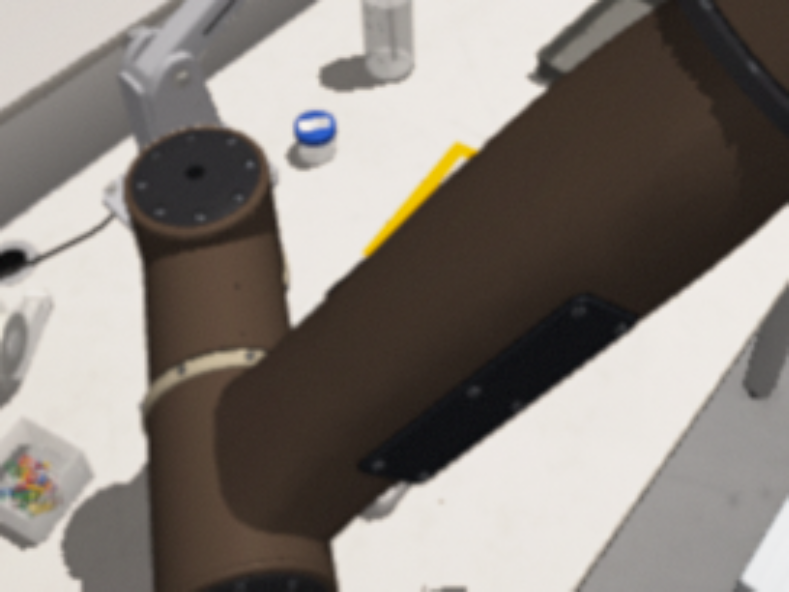

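The arm hides the scale in this view, so I will find contact by force and push gently.

Call:
{"api": "carry_out", "payload": {"rows": [[0.008,0.001,0,0,0,0],[0.016,0.002,0,0,0,0],[0.024,0.003,0,0,0,0],[0.032,0.003,0,0,0,0],[0.04,0.004,0,0,0,0],[0.05,0.005,0,0,0,0],[0.06,0.006,0,0,0,0],[0.07,0.008,0,0,0,0]]}}

```text
clock: 4.9
tool_pos: [0.5263, 0.2996, 0.019]
orientation: [-179.9, 0.0, -83.3]
force: [0.5, 4.0, 2.1]
opening: 0.0875
gripper_force: 2.2
```

Call:
{"api": "carry_out", "payload": {"rows": [[0.012,0.001,0,0,0,0],[0.024,0.003,0,0,0,0],[0.036,0.004,0,0,0,0],[0.048,0.005,0,0,0,0],[0.06,0.006,0,0,0,0],[0.072,0.008,0,0,0,0],[0.082,0.009,0,0,0,0],[0.09,0.01,0,0,0,0]]}}

```text
clock: 5.9
tool_pos: [0.5262, 0.2083, 0.0185]
orientation: [180.0, -0.0, -83.3]
force: [0.9, 4.7, 2.6]
opening: 0.0876
gripper_force: 2.3
```

Run:
```python
from h import *
o=telemetry.get_obs(); print(o["clock"],o["tool_pos"],o["orientation"],o["force"],o["moment"])
a=viewer.snapshot("scene")[180:384,100:372];b=viewer.snapshot("top")[150:275,130:330]
a=cv2.resize(a,(400,300));b=cv2.resize(b,(480,300),interpolation=cv2.INTER_CUBIC)[:,:400]
cv2.imwrite("pics/s2.png",np.hstack([a,b])[:,:,::-1])
```

```text
5.9 [0.52615353 0.20831413 0.01848895] [ 1.79983800e+02 -7.62463010e-03 -8.33120357e+01] [0.92594928 4.73859241 2.62555818] [1.74146762e+00 1.04686863e-01 1.72835189e-03]
```

View pics/s2.png

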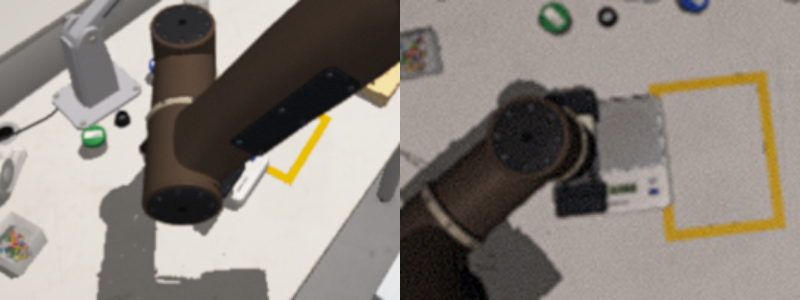

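The top view shows the scale flat against both fingers and turned like the bay: front-right corner at crop (672,208), hood's back-right corner at (660,95).

Run:
```python
from h import *
b=np.array([.5283,-.0114]);t=np.radians(6.66);M=np.array([[np.cos(t),np.sin(t)],[-np.sin(t),np.cos(t)]])
px=lambda u,v:(130+(u-400)/2.4,150+v/2.4)
print(M@(ray("top",[px(672,208)],.037)[0,:2]-b), M@(ray("top",[px(660,95)],.066)[0,:2]-b))
o=telemetry.get_obs();print("tcp in bay",M@(o["tool_pos"][:2]-b))
```

```text
[-0.08048089  0.08091129] [0.10299279 0.0784939 ]
tcp in bay [0.02250706 0.21760607]
```

Call:
{"api": "carry_out", "payload": {"rows": [[0.01,0.001,0,0,0,0],[0.022,0.002,0,0,0,0],[0.034,0.003,0,0,0,0],[0.046,0.004,0,0,0,0],[0.058,0.005,0,0,0,0],[0.07,0.006,0,0,0,0],[0.08,0.007,0,0,0,0],[0.09,0.008,0,0,0,0]]}}

```text
clock: 7.0
tool_pos: [0.5288, 0.1181, 0.0186]
orientation: [-180.0, 0.0, -83.3]
force: [-0.2, 1.7, -1.5]
opening: 0.0877
gripper_force: 1.1
```

Call:
{"api": "carry_out", "payload": {"rows": [[0.01,0.001,0,0,0,0],[0.02,0.001,0,0,0,0],[0.03,0.002,0,0,0,0],[0.038,0.003,0,0,0,0],[0.045,0.004,0,0,0,0],[0.05,0.004,0,0,0,0],[0.052,0.004,0,0,0,0],[0.052,0.004,0,0,0,0]]}}

```text
clock: 8.0
tool_pos: [0.5308, 0.0663, 0.0186]
orientation: [180.0, -0.0, -83.3]
force: [0.3, 0.9, -0.2]
opening: 0.0879
gripper_force: 0.0
```

Call:
{"api": "carry_out", "payload": {"rows": [[-0.01,0,0,0,0,0],[-0.03,0,0,0,0,0],[-0.06,0,-0.02,0,0,0],[-0.1,0,-0.06,0,0,0],[-0.15,0,-0.1,0,0,0],[-0.2,0,-0.12,0,0,0],[-0.25,0,-0.12,0,0,0],[-0.26,0,-0.12,0,0,0]]}}

```text
clock: 9.0
tool_pos: [0.4995, 0.3291, 0.1389]
orientation: [-179.9, 0.0, -83.1]
force: [0.4, 0.0, -0.2]
opening: 0.0878
gripper_force: 0.0
```

Run:
```python
from h import *
o=telemetry.get_obs(); print(o["clock"],o["tool_pos"],o["orientation"],o["force"])
b=viewer.snapshot("top");cv2.imwrite("pics/top3.png",b[:,:,::-1])
cv2.imwrite("pics/c3.png",cv2.resize(b[170:260,190:310],None,fx=6,fy=6,interpolation=cv2.INTER_CUBIC)[:,:,::-1])
```

```text
9.0 [0.49948534 0.32906656 0.13886171] [-1.79947481e+02  4.77276888e-02 -8.30834168e+01] [ 0.35314119  0.04233913 -0.21964565]
```

View pics/c3.png

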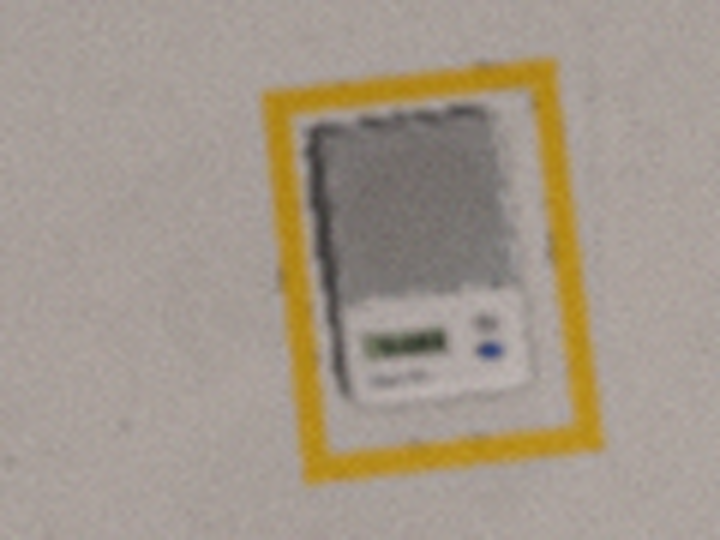

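The scale stands inside the tape and is aligned with it: front corners at (350,407) and (534,387), back edge of the hood about (322,122)–(492,104). I will check the margins in bay coordinates.

Run:
```python
from h import *
im=cv2.imread("pics/top3.png")[:,:,::-1].copy()
P=ray("top",bay(im)[:,0],0)[:,:2].astype(np.float32); r=cv2.minAreaRect(P);print(r)
b=np.array(r[0]);t=np.radians(r[2]);M=np.array([[np.cos(t),np.sin(t)],[-np.sin(t),np.cos(t)]])
px=lambda L:[(190-.5+(u+.5)/6,170-.5+(v+.5)/6) for u,v in L]
print(((ray("top",px([(350,407),(534,387)]),.037)[:,:2]-b)@M.T).round(4))
print(((ray("top",px([(322,122),(492,104)]),.066)[:,:2]-b)@M.T).round(4))
```

```text
((0.528516411781311, -0.011065773665904999), (0.2635935842990875, 0.19903969764709473), 6.664957523345947)
[[-0.0857  0.0631]
 [-0.0868 -0.0578]]
[[ 0.0992  0.0593]
 [ 0.0979 -0.0519]]
```

```bash
python3 -c "
from plant import workorder; print(workorder.close_job())"
```

```text
the job is handed in; nothing more can be done
None
```

I pushed the scale into the bay and handed the job in. By my last top-view measurement it stands wholly inside the yellow tape, display towards the robot, at least 14 mm within the allowed limits on every side; the interface gave no verdict.

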